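# Clamp a brass bar in the quick-release bench clamp

### The job

Get the brass bar ready for soldering in the small bench clamp: first, with the clamp still open, push the bar along the bed until its far end is home against the end stop. Then pinch the two side buttons of the moving jaw together to free its brake, slide the jaw up snug against the bar while keeping them pinched (never force or knock the jaw along with its brake on), and let go so that it locks with the bar held flat, straight and still home against the stop. Leave the other things on the bench where they are.

Things in the scene. Friction and masses are not known exactly. Their poses are not given: they have to be found in the camera images.
- clamp_base: Fixed dark steel clamp base, turned at most 0.4 rad. Origin on the bench under the slide's centre line. +y: the slide's opening direction; +x: along the jaw faces, away from the robot at yaw 0. Bed for the bar: top 12 mm above the bench, x -75 to 45, y -115 to -40 mm. Slide channel: 12 mm high, x -36 to 36, y -40 to 133 mm.
- clamp_jaw (a joint): Opening between the jaw faces, m; starts 0.05 to 0.085 (range 0 to 0.088), about 0.016 with the bar clamped. A brake locks the moving jaw (some 25 to 30 N to force it) unless both side buttons are pressed; then it slides with 1 to 2 N and stays where it is left.
- fixed_jaw_face (a point): Centre of the fixed jaw's face, at base x = 0, y = -90 mm, looking to +y, 31 mm above the bench. The jaw is a dark block 60 mm along x, 22 mm thick, its top 50 mm above the bench.
- moving_jaw_face (a point): Centre of the moving jaw's face, looking to -y, 31 mm above the bench: an aluminium plate 56 mm along x, 10 mm thick, 14 to 49 mm above the bench, on an arm of the carriage. The carriage (50 mm along y, top 62 mm above the bench) has its middle 70 mm behind this face.
- stop_face (a point): Point on the end stop's face, at base x = 32, y = -82 mm, 21 mm above the bench; it looks to -x. The stop is a low dark block at the bed's +x end: 8 mm along x, y -112 to -55 mm, 12 to 30 mm above the bench. The bar's far end goes against it.
- button_mid (a point): Point on the moving jaw's carriage midway between the two buttons (base x = 0, y = -20 mm + opening), 40 mm above the bench; it moves with the jaw. The buttons' outer faces lie 22 mm to either side along the base's x.
- button_near (a joint): How far the button on the -x side of the carriage is pressed in, m: 0 out, 0.007 fully in. Black ribbed pad, 26 mm along y, 26 to 54 mm above the bench. Spring: 10 N to start, 17 N fully in; beyond 1 mm its brake shoe is off. The pair is 44 mm over the outer faces when out, 30 mm fully pinched.
- button_far (a joint): The same for the opposite button, on the base's +x side of the carriage.
- bar: Loose brass bar, 84 x 16 x 18 mm (x, y, z), about 0.2 kg. Origin: centre of its underside; x is its length. Starts on the bed between the jaws, up to 10 mm off the fixed jaw, turned at most 0.1 rad from the base's x, its far end 15 to 33 mm short of the stop, its near end sticking out past jaws and perhaps bed to -x.
- bar_near_end (a point): Centre of the bar's -x end face (the one to push), mid-height, 9 mm above its underside.
- bar_far_end (a point): Centre of the bar's +x end face (the one that meets the end stop), mid-height.
- brass_tube: Bystander: upright brass cylinder, 26 mm across, 65 mm tall, behind the clamp. Origin under its centre.
- charcoal_block: Bystander: black block 70 x 45 x 25 mm behind the clamp. Origin under its centre.
- tweezers: Bystander: steel tweezers 130 mm long, 7 mm high, lying on the robot's side of the clamp. Origin under the middle.
- glass_bottle: Bystander: glass bottle 60 mm across, 110 mm tall. Origin under its centre.
- mould_tile: Bystander: plaster tile with a hollow, 110 x 110 x 24 mm. Origin under its centre.
- pliers: Bystander: pliers with red grips, 150 mm long, 12 mm high. Origin near the pivot.
Not all that is in view belongs to the job. Leave any white look-alike of the bar alone.

How it is judged:
On the way, in this order (a step that is already met when the one before it is completed fails the run):
1. bar home against the end stop with the jaw still open (x of bar_far_end in the frame of clamp_base above 0.0285 m and value of joint clamp_jaw above 0.03 m), for 0.2 s.
2. jaw slid up to the bar with both buttons pinched (value of joint clamp_jaw below 0.0185 m and value of joint each of button_near, button_far above 0.001 m), for 0.1 s.
At the end, for the whole second after the job is handed in: The bar lies flat on the bed between the jaws, straight within 0.08 rad, its far end within 3.5 mm of the end stop; the jaw opening is under 18.5 mm (bar 16 mm), both buttons are out again (within 0.8 mm) and everything is at rest (x of bar_far_end in the frame of clamp_base above 0.0285 m and value of joint clamp_jaw below 0.0185 m and value of joint each of button_near, button_far below 0.0008 m and y of bar in the frame of clamp_base between -0.085 and -0.078 m and angle between the x axis of bar and the x axis of clamp_base, either way round below 0.08 rad and height (world z) of bar between 0.01 and 0.0145 m and angle between bar's own z axis and vertical below 0.06 rad and linear speed of bar below 0.01 m/s); the robot touches nothing.
It fails at once if the jaw is forced along with its brake on (faster than 40 mm/s while a button is out) ((velocity of joint clamp_jaw above 0.04 m/s or velocity of joint clamp_jaw below -0.04 m/s) and value of joint any of button_near, button_far below 0.0003 m).
It fails at once if a button is out while the jaw is on its way (between 25 and 45 mm of opening) (value of joint clamp_jaw between 0.025 and 0.045 m and value of joint any of button_near, button_far below 0.0003 m).
It fails at once if a bystander is moved by more than 30 mm (distance of any of brass_tube, charcoal_block, tweezers, glass_bottle, mould_tile, pliers from where it was at the start of the episode above 0.03 m).
It also fails if it takes over 43 s, if anything falls off the work surface, if the arm or the gripper's body presses on something with over 40 N, if the wrist force passes 120 N, or if a joint passes its speed limit or range.

### The arm

A 7-joint arm with a two-finger parallel gripper is mounted at the origin on the work surface. World frame = base frame: x ahead of the robot, y to its left, z up, the work surface at z = 0. Lengths are in m, angles in rad, forces in N, time in s.
With the tool pointing down it reaches from about 0.425 to 0.875 m from the base axis. Payload 9.9 kg.
Tool frame: the origin (TCP) lies midway between the tips of the shut fingers; the grasp point (between the pads) lies 19 mm behind it; z points along the fingers, y is the line along which they close (so a half turn about z gives the same grasp; the last joint's range is limited). The gripper opens to 85 mm and grips with 20 to 120 N. Pads are 22 mm wide; open, the fingers measure 114 mm over their backs; the gripper's body (76 mm by 85 mm) begins 54 mm behind the grasp point. The pads swing forward as they close: fully open they stand 13 mm farther back than shut.
Start: joints at [-1.221, 0.576, 0.025, 1.437, -0.015, 1.129, -0.057], TCP at [0.284, 0.612, 0.231] pointing down, gripper open.
Joint ranges: [-2.76, 2.76], [-0.34, 2.15], [-1.52, 1.57], [0.19, 2.46], [-1.09, 4.23], [0.17, 1.99], [-2.82, 2.82]. Speed limits (rad/s): [2.22, 2.22, 3.01, 3.01, 3.14, 3.14, 3.14].

### API

Orientations are given as a rotation vector (axis times angle).
In Python, from rig import arm, viewer, order gives the robot as it stands.
- The arm moves only by the tool apply_moves, never from a script. Its argument "plan" is a list of rows, each a list of 7 numbers: the shift along the tool's x, y, z in cm, then the turn, a rotation vector about the tool's x, y, z in rad, then the closure in counts, from 0 (fully open) to 255 (shut). In form: [[x, y, z, wx, wy, wz, fingers], ...]. A call has 1 to 10 rows; each row shifts and turns the commanded pose from where the row before left it, along the tool's axes as they then stand; what a row does not reach is not made up. A row lasts 1/8 s, in which the tool goes at most 62.5 mm and 10.7 degrees, less where a joint would pass 70% of its speed; a pose out of reach is approached as far as the arm can. A call with a gripper value outside its range is refused whole. The fingers move at their own pace and stop on an object; "force" is the grip in N (left out, the last holds). Time passes only in rows, so rows that do not move let the fingers close. It gives the time, the measured TCP pose, the force, the opening and the grip force at its end, in the units of the state.
- arm.state(): the state, without advancing time (a new reading comes with each control period).
- viewer.read_camera(name): name is "side" or "top" or "wrist"; returns a dict with "frame" (480x640x3 uint8, red, green, blue), "intrinsics" (3x3 intrinsics, pixels), "k1" (the pictures are not rectified: a ray, as slopes to the right and down, at radius r is drawn at 1 + k1 r^2 times it, then the intrinsics apply), "world_from_camera" (4x4, takes a point from camera to world coordinates). Camera axes: x right, y up, looking along -z (the intrinsics and any distortion apply to the point x, -y, -z); pixel columns grow to the right and rows downward; lengths in m; the calibration is good to about 2 mm. A picture is of the moment at which its call begins. There is no depth.
- order.job_done(): hands the job in; it is judged then, once.
The state is a dict: "time_s": time; "joint_positions": joint angles; "qd": joint speeds; "joint_efforts": joint torques, N m; "tool_pos": TCP position; "eef_rot": TCP orientation; "force": force on the tool from outside, world axes, zero at the start; "wrist_torque": the same for the moment, N m; "width": finger opening in m; "gripper_force": force on a finger pad.
Only numpy, scipy, OpenCV 4.12 (cv2) and the standard library are available. Lean on these libraries where they do the work, as an engineer would, in place of code of your own. Each camera call takes 0.05 s, during which the arm holds its last target. There are 200 camera calls.

## Working session

There is one attempt and no reset: what is moved stays moved. The work goes in short steps, Python scripts to look and compute and a tool call to move; the robot and the scene stay as the last step left them, time stands still between calls to the robot, and variables do not carry over. Pictures are saved under pics/ and viewed, at most 12 in all, crops included, and the job is handed in when it is done.

Besides the shell and the picture viewer there is one more tool, called after "Request:" as name(argument=value, ...), one argument or row to a line, values as JSON. apply_moves: Moves the arm, as the interface text tells. Its arguments: {"type":"object","properties":{"plan":{"type":"array","items":{"type":"array","items":{"type":"number"}}},"force":{"type":"number"}},"required":["plan"]}

```bash
ls; mkdir -p pics; cat > h.py <<'E'
import numpy as np,cv2
from rig import arm,viewer,order
from scipy.spatial.transform import Rotation as R
def ray(c,u,v):
    K=np.array(c["intrinsics"]);x=(u-K[0,2])/K[0,0];y=(v-K[1,2])/K[1,1]
    X,Y=x,y
    for _ in range(20):
        s=1+c["k1"]*(X*X+Y*Y);X,Y=x/s,y/s
    T=np.array(c["world_from_camera"]);d=T[:3,:3]@np.array([X,-Y,-1.]);return T[:3,3],d
def onz(c,u,v,z):
    o,d=ray(c,u,v);return o+d*(z-o[2])/d[2]
def px(c,p):
    T=np.linalg.inv(np.array(c["world_from_camera"]));q=T[:3,:3]@np.array(p)+T[:3,3]
    X,Y=q[0]/-q[2],-q[1]/-q[2];s=1+c["k1"]*(X*X+Y*Y);K=np.array(c["intrinsics"])
    return K[0,0]*X*s+K[0,2],K[1,1]*Y*s+K[1,2]
def cam(n,save=None):
    c=viewer.read_camera(n)
    if save: cv2.imwrite("pics/"+save+".png",c["frame"][:,:,::-1]);np.save("pics/"+save+".npy",c,allow_pickle=True)
    return c
def load(s): return np.load("pics/"+s+".npy",allow_pickle=True).item()
E
python3 - <<'E'
from h import *
for n in("top","side"):
    c=cam(n,n+"0");print(n,c["intrinsics"],c["k1"],np.round(c["world_from_camera"],3))
s=arm.state();print(s["time_s"],s["tool_pos"],s["eef_rot"],s["force"])
E
```

```text
pics
top [[498.07747409   0.         313.34564183]
 [  0.         498.07747409 241.39106123]
 [  0.           0.           1.        ]] -0.09524411409270533 [[ 0.117  0.972 -0.206  0.279]
 [-0.993  0.115 -0.018 -0.159]
 [ 0.006  0.206  0.978  1.1  ]
 [ 0.     0.     0.     1.   ]]
side [[577.24251801   0.         316.61631938]
 [  0.         577.24251801 241.29365507]
 [  0.           0.           1.        ]] -0.0042703563851378985 [[ 0.977  0.158 -0.142  0.322]
 [-0.211  0.665 -0.717 -1.057]
 [-0.019  0.73   0.683  0.945]
 [ 0.     0.     0.     1.   ]]
0.1 [0.28351261 0.61210354 0.23052237] [-6.75894802e-01 -3.06777515e+00  2.39408922e-03] [ 0.45968642  0.04046157 -0.51199972]
```

View pics/top0.png

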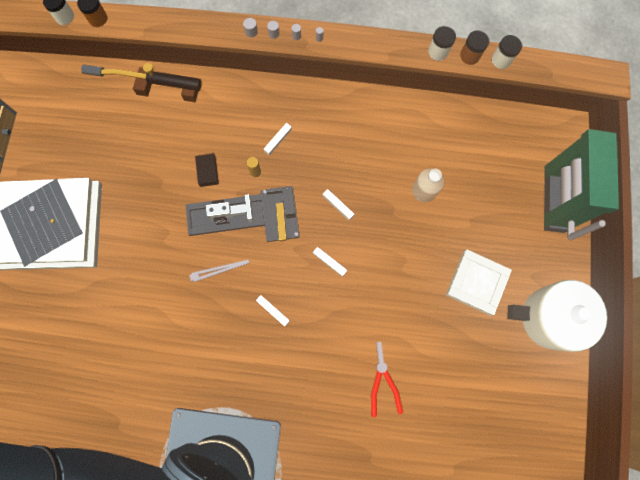

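View pics/side0.png

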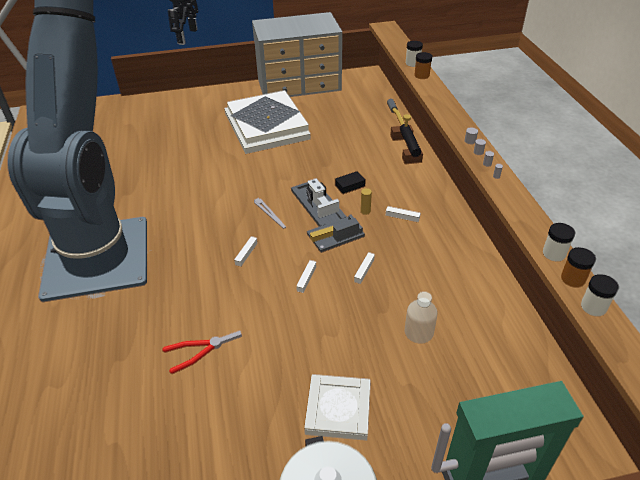

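Candidates for the bar: the brass-coloured bar on the clamp bed at top (281,222), the white look-alikes at (338,204), (330,262), (272,310) and (278,138), and the upright brass tube at (253,166). I choose the yellow one at (281,222), side (321,233), and check it in a crop.

```bash
python3 - <<'E'
from h import *
c=load("top0");f=c["frame"][170:260,175:315]
a=cv2.resize(f,None,fx=5.6,fy=5.6,interpolation=cv2.INTER_CUBIC);cv2.imwrite("pics/topc.png",a[:,:,::-1])
hsv=cv2.cvtColor(c["frame"],cv2.COLOR_RGB2HSV)
for p in((222,281),(230,282),(210,281),(240,300),(220,200)):print(p,hsv[p],c["frame"][p])
for uv in((281,204),(283,240)):print(onz(c,*uv,.03))
E
```

```text
(222, 281) [ 21 162 225] [225 181  82]
(230, 282) [ 21 165 223] [223 179  79]
(210, 281) [ 20 161 222] [222 177  82]
(240, 300) [ 14 149 194] [194 135  81]
(220, 200) [  0   2 115] [115 114 114]
[ 0.57936514 -0.05748576  0.03      ]
[ 0.49844479 -0.07257331  0.03      ]
```

View pics/topc.png

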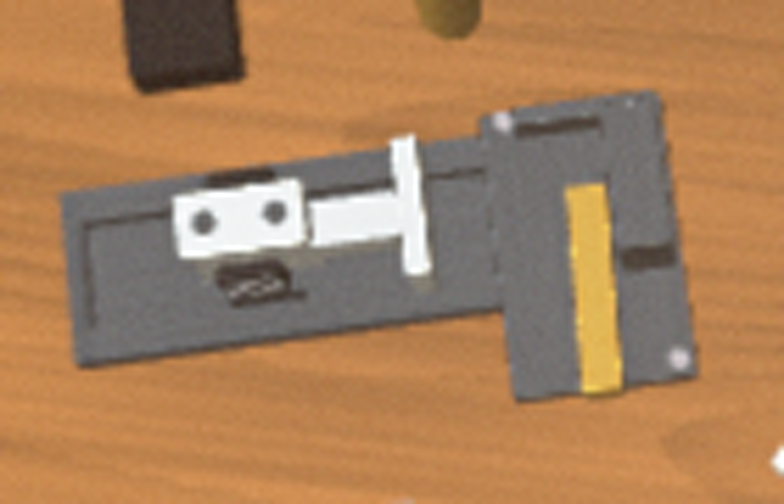

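The crop shows the brass bar lying on the bed at crop (595,290), its near end at (600,390), just past the bed edge. The carriage is at (240,215), the white jaw plate at (410,205), and the near button at (255,285).

```bash
cat >> h.py <<'E'
def rigid(B,W):
    B=np.array(B,float);W=np.array(W,float);b=B.mean(0);w=W.mean(0);H=(B-b).T@(W-w)
    t=np.arctan2(H[0,1]-H[1,0],H[0,0]+H[1,1]);M=np.array([[np.cos(t),-np.sin(t)],[np.sin(t),np.cos(t)]])
    o=w-M@b;return t,M,o,W-(B@M.T+o)
E
python3 - <<'E'
from h import *
c=load("top0");g=lambda p,z:onz(c,175+p[0]/5.6,170+p[1]/5.6,z)[:2]
B=[(45,-115),(-75,-115),(-75,-40),(36,133),(-36,133),(45,-40)]
P=[(660,92),(695,375),(517,400),(62,195),(80,365),(480,118)]
t,M,o,r=rigid(np.array(B)/1000,[g(p,.012) for p in P]);print(t,o,np.round(r*1000,1))
tb=lambda w:M.T@(w-o)
print("bar",[np.round(1000*tb(g(p,.03)),1) for p in((567,186),(607,184),(582,393),(622,388))])
print("plate",[np.round(1000*tb(g(p,.049)),1) for p in((390,137),(405,275),(430,272),(415,135))])
print("carr",[np.round(1000*tb(g(p,.062)),1) for p in((173,197),(300,180),(308,245),(183,260))])
for p in((0,-.02+.075),(-.1,-.08)): print(M@np.array(p)+o)
c=viewer.read_camera("wrist");s=arm.state();T=np.eye(4);T[:3,:3]=R.from_rotvec(s["eef_rot"]).as_matrix();T[:3,3]=s["tool_pos"]
print(np.round(np.linalg.inv(T)@c["world_from_camera"],3),c["intrinsics"][0],np.round(T,3))
E
```

```text
0.2578913032527276 [0.55648927 0.02185889] [[-0.3  0.6]
 [-0.   2.5]
 [ 0.6 -0.8]
 [-0.  -0.4]
 [ 0.5 -1.5]
 [-0.8 -0.4]]
bar [array([  5.2, -72.3]), array([  3.8, -88.2]), array([-79.4, -67.6]), array([-79.6, -83.4])]
plate [array([29.2, -6.3]), array([-27.4,  -5.9]), array([-27.6, -15.7]), array([ 28.6, -16.2])]
carr [array([12.7, 78.7]), array([12.6, 29. ]), array([-13.8,  28.7]), array([-13. ,  77.2])]
[0.54246195 0.07504004]
[ 0.48019965 -0.08099972]
[[ 0.001  0.965  0.261  0.066]
 [ 1.    -0.001  0.001 -0.   ]
 [ 0.001  0.261 -0.965 -0.143]
 [ 0.     0.     0.     1.   ]] [361.1604059    0.         314.20504885] [[-0.907  0.42  -0.     0.284]
 [ 0.42   0.907 -0.001  0.612]
 [-0.    -0.001 -1.     0.231]
 [ 0.     0.     0.     1.   ]]
```

Request:
apply_moves(
  plan=[
    [-4,0.5,0,0,0,0.146,255],
    [-4,0.5,0,0,0,0.146,255],
    [-4,0,0,0,0,0.147,255],
    [-4,0,0,0,0,0.147,255],
    [-4,0,0,0,0,0.147,255],
    [-4,0,0,0,0,0.146,255],
  ],
  force=30,
)

```text
time_s: 0.9
tool_pos: [0.4514, 0.4531, 0.2309]
eef_rot: [1.924, 2.484, -0.001]
force: [-0.3, 0.3, -0.0]
width: -0.0002
gripper_force: 0.0
```

```bash
cat >> h.py <<'E'
def go(p,z,o,t,axis=None,ang=None):
    "tool-frame shift (cm) to base point p, height z; and yaw of tool y in base"
    s=arm.state();A=R.from_rotvec(s["eef_rot"]).as_matrix();M=np.array([[np.cos(t),-np.sin(t)],[np.sin(t),np.cos(t)]])
    w=np.r_[M@np.array(p)+o,z];y=A[:,1]
    here=M.T@(np.array(s["tool_pos"])[:2]-o)
    print("t",round(s["time_s"],2),"base mm",np.round(here*1000,1),"z",round(s["tool_pos"][2]*1000,1),"shift cm",np.round(A.T@(w-s["tool_pos"])*100,2),"tooly yaw-t",round(np.arctan2(y[1],y[0])-t,3),"tilt",np.round(A[:2,2],3),"F",np.round(s["force"],1),"w",round(s["width"],4),"gf",np.round(s["gripper_force"],1))
O=np.array([.5565,.0219]);Y=.258
E
python3 - <<'E'
from h import *
go((-.04,-.02),.2,O,Y)
E
```

```text
t 0.9 base mm [  8.4 443.8] z 230.9 shift cm [-46.4   -4.59   3.11] tooly yaw-t -0.005 tilt [-0. -0.] F [-0.3  0.3 -0. ] w -0.0002 gf 0.0
```

Request:
apply_moves(
  plan=[
    [-5.8,-0.6,0.4,0,0,0,255],
    [-5.8,-0.6,0.4,0,0,0,255],
    [-5.8,-0.6,0.4,0,0,0,255],
    [-5.8,-0.6,0.4,0,0,0,255],
    [-5.8,-0.6,0.4,0,0,0,255],
    [-5.8,-0.6,0.4,0,0,0,255],
    [-5.8,-0.6,0.4,0,0,0,255],
    [-5.8,-0.4,0.3,0,0,0,255],
    [0,0,0,0,0,0,255],
    [0,0,0,0,0,0,255],
  ],
)

```text
time_s: 2.15
tool_pos: [0.5243, -0.0055, 0.2001]
eef_rot: [-1.917, -2.488, -0.0]
force: [0.0, 0.5, 0.3]
width: -0.0
gripper_force: 0.0
```

```bash
python3 - <<'E'
from h import *
go((-.04,-.02),.2,O,Y)
cam("wrist","w0");f=load("w0")["frame"];print(f.shape)
E
```

```text
t 2.15 base mm [-38.1 -18.3] z 200.1 shift cm [-0.17 -0.19  0.01] tooly yaw-t -0.0 tilt [-0.001  0.   ] F [0.  0.5 0.3] w -0.0 gf 0.0
(480, 640, 3)
```

View pics/w0.png

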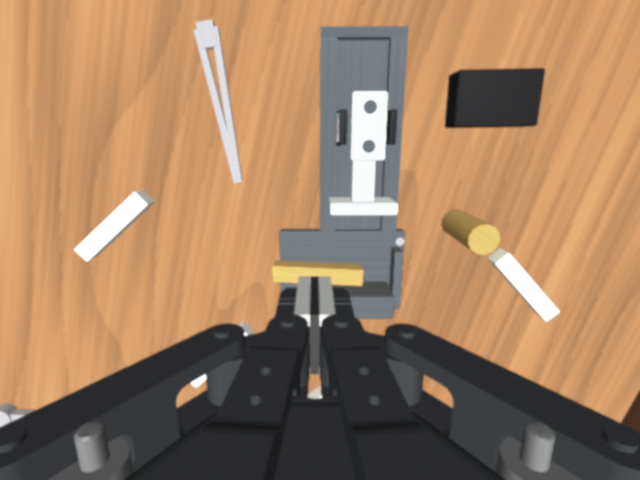

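The wrist view shows the bar at (318,273) with its near end at (273,271), the jaw plate face at (363,213), and the buttons at (342,127) and (392,127). The white look-alikes lie apart at (113,226) and (527,287).

```bash
python3 - <<'E'
from h import *
c=load("w0");g=lambda p,z:onz(c,*p,z)[:2]
B=np.array([(-36,133),(36,133),(-75,-40),(45,-40)])/1000
P=[(320.5,26.5),(407,26.5),(280,230),(404.5,230)]
t,M,o,r=rigid(B,[g(p,.012) for p in P]);print(t,o,np.round(r*1000,1))
hsv=cv2.cvtColor(c["frame"],cv2.COLOR_RGB2HSV)
m=cv2.inRange(hsv,(19,120,120),(28,255,255));m[:255]=0;m[300:]=0;m[:,:265]=0;m[:,375:]=0
ct=max(cv2.findContours(m,0,2)[0],key=cv2.contourArea);bx=cv2.boxPoints(cv2.minAreaRect(ct));print(bx)
for t_,o_ in((t,o),(Y,O)):
    M=np.array([[np.cos(t_),-np.sin(t_)],[np.sin(t_),np.cos(t_)]]);tb=lambda p,z:np.round(1000*M.T@(g(p,z)-o_),1)
    print("bar",[tb(p,.03) for p in bx])
    print("carr",[tb(p,.062) for p in((352,91),(387,92),(352,159),(386,160))],"plate",[tb(p,.049) for p in((330,213),(397,213),(331,198),(397,199))])
    print("btn",tb((336.5,127),.054),tb((396.5,127),.054))
E
```

```text
0.2620617508790415 [0.55864753 0.02435175] [[ 0.5 -0.2]
 [-0.6 -1. ]
 [ 1.   1.1]
 [-1.   0.1]]
[[271.3127  280.91666]
 [272.31558 260.6082 ]
 [361.93655 265.0339 ]
 [360.9337  285.34238]]
bar [array([-81.4, -83.5]), array([-79.8, -63.5]), array([  2.4, -68.1]), array([  2.1, -88.2])]
carr [array([-13.4,  77.6]), array([12.1, 76.8]), array([-12.2,  29.3]), array([13.7, 28.4])] plate [array([-28.1, -15.3]), array([ 27.5, -15.5]), array([-27.4,  -2.8]), array([26.8, -3.8])]
btn [-23.9  52.9] [22.1 52.7]
bar [array([-78.3, -82. ]), array([-76.8, -62. ]), array([  5.4, -66.3]), array([  5.2, -86.3])]
carr [array([-11. ,  79.4]), array([14.5, 78.7]), array([-9.6, 31. ]), array([16.3, 30.3])] plate [array([-25.3, -13.6]), array([ 30.2, -13.6]), array([-24.7,  -1.1]), array([29.5, -1.9])]
btn [-21.4  54.6] [24.6 54.6]
```

```bash
python3 - <<'E'
from h import *
c=load("w0");s=arm.state();A=R.from_rotvec(s["eef_rot"]).as_matrix()
print(px(c,s["tool_pos"]),[px(c,s["tool_pos"]+A@np.array(d)) for d in((.011,0,0),(.011,.0145,0),(.011,-.0145,0))])
go((-.112,-.076),.1,np.array([.5576,.0231]),.26)
E
```

```text
(np.float64(315.10897351502405), np.float64(293.26228827335564)) [(np.float64(315.0994617088327), np.float64(269.1396598095911)), (np.float64(349.5476714278058), np.float64(269.1213392161666)), (np.float64(280.6589121627168), np.float64(269.1659994526319))]
t 2.2 base mm [-39.3 -18.3] z 200.1 shift cm [-5.78 -7.26 10.01] tooly yaw-t -0.001 tilt [-0.001  0.001] F [-0.3 -0.4 -0.1] w -0.0003 gf 0.0
```

```bash
python3 - <<'E'
from h import *
c=load("w0");cv2.imwrite("pics/tip.png",cv2.resize(c["frame"][240:360,265:365,::-1],None,fx=5,fy=5,interpolation=cv2.INTER_CUBIC))
E
```

```text
(no output)
```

View pics/tip.png

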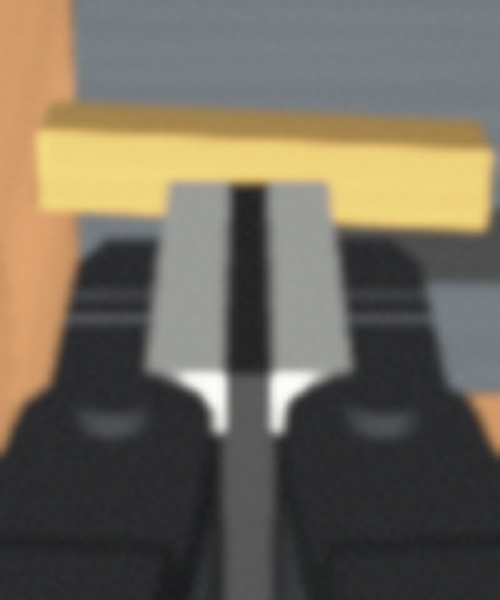

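The crop shows the finger tips at (300,277) full-frame px. The bar's top face runs from (273,274) to (363,278), with its +y side face also visible above it.

Request:
apply_moves(
  plan=[
    [-1.5,-2.4,0,0,0,0,255],
    [-1.5,-2.4,0,0,0,0,255],
    [-1.4,-2.4,3,0,0,0,255],
    [-1.4,0,5,0,0,0,255],
    [0,0,5,0,0,0,255],
    [0,0,4.2,0,0,0,255],
    [0,0,1,0,0,0,255],
    [0,0,0,0,0,0,255],
  ],
)

```text
time_s: 3.2
tool_pos: [0.4699, -0.0796, 0.0185]
eef_rot: [-1.915, -2.489, 0.0]
force: [-0.1, 0.0, -0.2]
width: -0.0
gripper_force: 0.0
```

```bash
sed -i 's/^O=.*/O=np.array([.558,.0238]);Y=.26/' h.py; python3 - <<'E'
from h import *
go((-.112,-.076),.018,O,Y)
E
```

```text
t 3.2 base mm [-111.8  -77.2] z 18.5 shift cm [ 0.12 -0.02  0.05] tooly yaw-t -0.001 tilt [-0.001  0.   ] F [-0.1  0.  -0.2] w -0.0 gf 0.0
```

Request:
apply_moves(
  plan=[
    [0,0.6,0,0,0,0,255],
    [0,0.6,0,0,0,0,255],
    [0,0.6,0,0,0,0,255],
    [0,0.6,0,0,0,0,255],
    [0,0.6,0,0,0,0,255],
    [0,0.6,0,0,0,0,255],
    [0,0.4,0,0,0,0,255],
    [0,0,0,0,0,0,255],
  ],
)

```text
time_s: 4.2
tool_pos: [0.5074, -0.0706, 0.0186]
eef_rot: [-1.917, -2.487, 0.002]
force: [-5.4, -0.9, 9.4]
width: 0.0
gripper_force: 4.2
```

```bash
python3 - <<'E'
from h import *
go((-.066,-.076),.018,O,Y)
c=cam("top","top1");w=cam("wrist","w1")
for c,n in((c,"top"),(w,"w")):
    hsv=cv2.cvtColor(c["frame"],cv2.COLOR_RGB2HSV);m=cv2.inRange(hsv,(19,120,90),(28,255,255))
    for k in sorted(cv2.findContours(m,0,2)[0],key=cv2.contourArea)[-3:]:
        b=cv2.boxPoints(cv2.minAreaRect(k))
        M=R.from_euler("z",Y).as_matrix()[:2,:2];print(n,cv2.contourArea(k),[(np.round(p).tolist(),np.round(1000*M.T@(onz(c,*p,.03)[:2]-O),1).tolist()) for p in b])
f=cv2.resize(load("top1")["frame"][170:260,215:315],None,fx=6,fy=6,interpolation=2)
g=cv2.resize(w["frame"],None,fx=.9,fy=.9)[:,:]
cv2.imwrite("pics/a1.png",w["frame"][:,:,::-1])
E
```

```text
t 4.2 base mm [-73.2 -78.2] z 18.6 shift cm [0.22 0.72 0.06] tooly yaw-t -0.003 tilt [-0.002 -0.   ] F [-5.4 -0.9  9.4] w 0.0 gf 4.2
top 0.0 [([3.0, 146.0], [240.3, 557.2]), ([3.0, 146.0], [240.3, 557.2]), ([3.0, 146.0], [240.3, 557.2]), ([3.0, 146.0], [240.3, 557.2])]
top 70.5 [([143.0, 63.0], [402.8, 203.8]), ([152.0, 63.0], [399.0, 181.7]), ([152.0, 74.0], [368.8, 183.3]), ([143.0, 74.0], [372.5, 205.3])]
top 165.0 [([101.0, 74.0], [390.6, 309.7]), ([101.0, 68.0], [407.4, 308.0]), ([145.0, 71.0], [378.6, 198.9]), ([145.0, 77.0], [362.2, 201.0])]
w 10049.5 [([344.0, 320.0], [-61.2, -83.9]), ([345.0, 270.0], [-61.3, -62.4]), ([562.0, 274.0], [22.4, -63.9]), ([561.0, 324.0], [25.7, -85.3])]
```

View pics/a1.png

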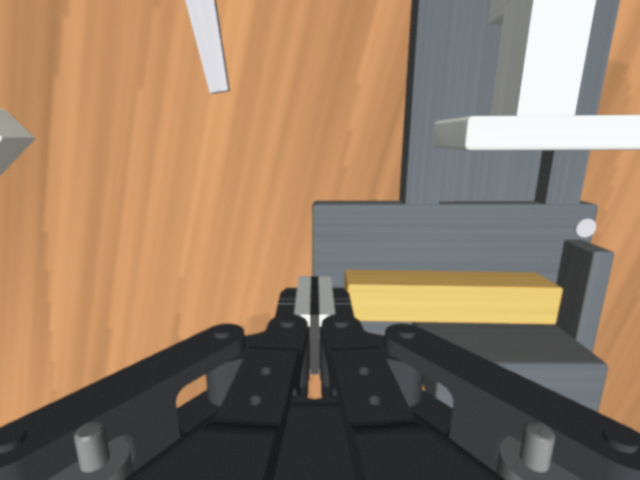

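The bar has straightened, at (345–561, 270–322). Its far end at column 561 is still about 8–9 mm short of the stop face.

Request:
apply_moves(
  plan=[
    [0,0.3,0,0,0,0,255],
    [0,0.2,0,0,0,0,255],
    [0,0.2,0,0,0,0,255],
    [0,0,0,0,0,0,255],
  ],
)

```text
time_s: 4.8
tool_pos: [0.5138, -0.0689, 0.0186]
eef_rot: [-1.917, -2.486, 0.003]
force: [-6.3, -1.2, 9.4]
width: 0.0001
gripper_force: 4.9
```

```bash
cat >> h.py <<'E'
def bar(w):
    hsv=cv2.cvtColor(w["frame"],cv2.COLOR_RGB2HSV);m=cv2.inRange(hsv,(19,120,90),(28,255,255))
    k=max(cv2.findContours(m,0,2)[0],key=cv2.contourArea);b=cv2.boxPoints(cv2.minAreaRect(k))
    M=R.from_euler("z",Y).as_matrix()[:2,:2];print(cv2.contourArea(k),[(np.round(p).tolist(),np.round(1000*M.T@(onz(w,*p,.03)[:2]-O),1).tolist()) for p in b])
E
python3 - <<'E'
from h import *
go((-.066,-.076),.018,O,Y); bar(cam("wrist","w2"))
E
```

```text
t 4.8 base mm [-66.6 -78.2] z 18.6 shift cm [0.22 0.06 0.06] tooly yaw-t -0.003 tilt [-0.003 -0.   ] F [-6.3 -1.2  9.4] w 0.0001 gf 4.9
10117.0 [([345.0, 320.0], [-54.5, -83.9]), ([345.0, 270.0], [-54.7, -62.4]), ([562.0, 272.0], [28.8, -63.4]), ([562.0, 323.0], [32.3, -84.8])]
```

Request:
apply_moves(
  plan=[
    [0,0.1,0,0,0,0,255],
    [0,0.1,0,0,0,0,255],
    [0,0,0,0,0,0,255],
  ],
)

```text
time_s: 5.22
tool_pos: [0.5155, -0.0684, 0.0186]
eef_rot: [-1.917, -2.486, 0.003]
force: [-7.1, -1.9, 9.7]
width: 0.0
gripper_force: 5.2
```

```bash
python3 - <<'E'
from h import *
go((-.066,-.076),.018,O,Y); bar(cam("wrist","w3"))
E
```

```text
t 5.22 base mm [-64.8 -78.2] z 18.6 shift cm [ 0.22 -0.12  0.06] tooly yaw-t -0.003 tilt [-0.003 -0.   ] F [-7.1 -1.9  9.7] w 0.0 gf 5.2
10128.5 [([344.0, 320.0], [-52.8, -83.8]), ([345.0, 269.0], [-52.9, -62.3]), ([562.0, 272.0], [30.6, -63.3]), ([562.0, 322.0], [34.0, -84.7])]
```

Request:
apply_moves(
  plan=[
    [0,0.1,0,0,0,0,255],
    [0,0,0,0,0,0,255],
  ],
)

```text
time_s: 5.52
tool_pos: [0.5161, -0.0683, 0.0185]
eef_rot: [-1.917, -2.486, 0.003]
force: [-8.2, -1.5, 11.0]
width: 0.0
gripper_force: 5.8
```

Request:
apply_moves(
  plan=[
    [0,0.1,0,0,0,0,255],
    [0,0,0,0,0,0,255],
  ],
)

```text
time_s: 5.78
tool_pos: [0.5159, -0.0683, 0.0179]
eef_rot: [-1.916, -2.484, 0.006]
force: [-9.2, -3.5, 4.0]
width: 0.0001
gripper_force: 4.8
```

```bash
python3 - <<'E'
from h import *
go((-.066,-.076),.018,O,Y); w=cam("wrist","w4");bar(w)
cv2.imwrite("pics/w4c.png",cv2.resize(w["frame"][190:400,290:630,::-1],None,fx=2.2,fy=2.2,interpolation=2))
E
```

```text
t 5.78 base mm [-64.4 -78.1] z 17.9 shift cm [ 0.21 -0.16 -0.01] tooly yaw-t -0.003 tilt [-0.006 -0.   ] F [-9.2 -3.5  4. ] w 0.0001 gf 4.8
10235.0 [([345.0, 321.0], [-52.0, -83.8]), ([346.0, 270.0], [-52.2, -62.2]), ([563.0, 273.0], [30.8, -63.2]), ([563.0, 323.0], [34.3, -84.7])]
```

View pics/w4c.png

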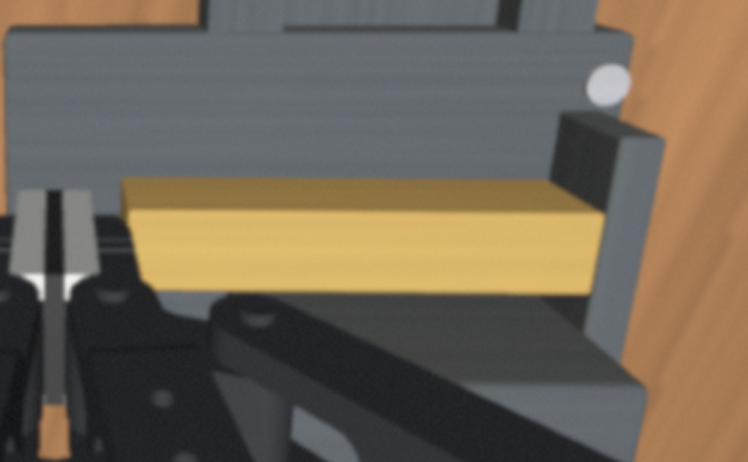

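The far end sits flush against the stop, at crop (603,212), and the bar is straight. I'll back off, lift, and go over the buttons with the gripper open.

Request:
apply_moves(
  plan=[
    [0,0,0,0,0,0,255],
    [0,-0.5,0,0,0,0,255],
    [0,-1,0,0,0,0,255],
    [0,0,-4,0,0,0,255],
    [0,0,-6,0,0,0,200],
    [0,0,-5,0,0,0,100],
    [4,2,0,0,0,0,0],
    [5,4,0,0,0,0,0],
    [4,2,0,0,0,0,0],
    [0,0,0,0,0,0,0],
  ],
)

```text
time_s: 7.08
tool_pos: [0.5482, 0.0781, 0.1679]
eef_rot: [-1.908, -2.494, -0.002]
force: [-1.2, -0.4, 0.1]
width: 0.0854
gripper_force: 0.0
```

```bash
python3 - <<'E'
from h import *
go((0,.054),.1,O,Y); w=cam("wrist","w5");bar(w)
c=cam("top","t5")
cv2.imwrite("pics/w5b.png",w["frame"][:,:,::-1])
E
```

```text
t 7.08 base mm [ 4.5 54.9] z 167.9 shift cm [-0.1  -0.46  6.79] tooly yaw-t 0.005 tilt [0.    0.002] F [-1.2 -0.4  0.1] w 0.0854 gf 0.0
2122.5 [([252.0, 350.0], [-49.8, -60.6]), ([344.0, 350.0], [31.1, -60.2]), ([344.0, 374.0], [31.7, -84.5]), ([252.0, 374.0], [-50.8, -84.9])]
```

View pics/w5b.png

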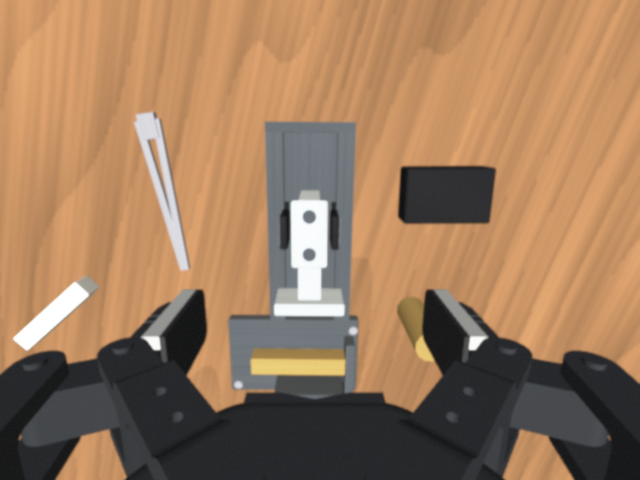

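The wrist view shows the carriage top at (291–328, 200–267), buttons at columns 281 and 338, and the bar still at the stop at (252–344, 362).

```bash
python3 - <<'E'
from h import *
w=load("w5");s=arm.state();A=R.from_rotvec(s["eef_rot"]).as_matrix()
for n,p,z in(("bl",(280.5,228),.054),("br",(338.5,228),.054),("c",(291,200),.062),("c",(328,200),.062),("c",(291,267),.062),("c",(328,268),.062)):
    print(n,np.round((A.T@(onz(w,*p,z)-s["tool_pos"]))[:2]*1000,1))
E
```

```text
bl [  5.6 -23.1]
br [ 5.9 19.4]
c [ 27.8 -14.7]
c [27.9 11.1]
c [-21.7 -15.2]
c [-22.3  11.9]
```

```bash
python3 - <<'E'
from h import *
go((0,.054),.1,O,Y); w=cam("wrist","w6");go((0,.054),.1,O,Y);s=arm.state();A=R.from_rotvec(s["eef_rot"]).as_matrix()
T=np.eye(4);T[:3,:3]=A;T[:3,3]=s["tool_pos"];print(np.round(np.linalg.inv(T)@w["world_from_camera"],4))
f=w["frame"].astype(int)
m=(f.min(2)>225)[195:272,270:350];print(np.where(m[20])[0][[0,-1]]+270,np.where(m[50])[0][[0,-1]]+270,np.where(m[:,37])[0][[0,-1]]+195)
d=f.max(2)[228,272:348];print(d)
E
```

```text
t 7.17 base mm [ 2.7 50.5] z 168.1 shift cm [ 0.35 -0.27  6.81] tooly yaw-t -0.001 tilt [-0. -0.] F [-1.1  0.3 -0.9] w 0.0856 gf 0.0
t 7.22 base mm [ 2.5 49.6] z 168.3 shift cm [ 0.45 -0.24  6.83] tooly yaw-t -0.003 tilt [-0.    -0.001] F [-0.5 -0.7  0.7] w 0.0853 gf 0.0
[[ 2.400e-03  9.653e-01  2.611e-01  6.650e-02]
 [ 1.000e+00 -2.500e-03  1.000e-04  0.000e+00]
 [ 8.000e-04  2.611e-01 -9.653e-01 -1.429e-01]
 [ 0.000e+00  0.000e+00  0.000e+00  1.000e+00]]
[294 329] [295 329] [195 271]
[122 123 122 122 122 123 123 123 121 117 101  74  59  58  56  50  47  37
  31  53 100 164 227 248 252 252 253 253 253 253 253 253 253 253 253 253
 253 253 253 253 253 253 253 253 253 253 253 253 253 253 253 252 252 252
 252 252 249 233 174 118  81  48  38  46  52  52  51  52  60  86 109 122
 122 123 124 124]
```

Request:
apply_moves(
  plan=[
    [0.4,-0.25,2,0,0,0,60],
    [0,0,4,0,0,0,60],
    [0,0,4,0,0,0,60],
    [0,0,0,0,0,0,60],
    [0,0,0,0,0,0,60],
  ],
  force=40,
)

```text
time_s: 7.85
tool_pos: [0.5452, 0.0757, 0.0695]
eef_rot: [1.919, 2.486, 0.001]
force: [0.5, 0.1, 0.1]
width: 0.0652
gripper_force: 0.0
```

```bash
python3 - <<'E'
from h import *
go((0,.054),.024,O,Y); w=cam("wrist","w7");f=w["frame"].astype(int);go((0,.054),.024,O,Y)
g=f.max(2)
for r in range(100,300,20):
    k=np.where(f.min(2)[r,200:430]>225)[0]+200; print(r,k[[0,-1]] if len(k) else None, len(k))
cv2.imwrite("pics/w7b.png",w["frame"][:,:,::-1])
E
```

```text
t 7.85 base mm [ 1.  53.4] z 69.5 shift cm [ 0.06 -0.1   4.55] tooly yaw-t -0.004 tilt [ 0.001 -0.   ] F [0.5 0.1 0.1] w 0.0652 gf 0.0
t 7.9 base mm [ 1.5 53.6] z 69.9 shift cm [ 0.04 -0.16  4.59] tooly yaw-t -0.003 tilt [0.002 0.   ] F [-1.2 -0.1 -0.3] w 0.0654 gf 0.0
100 None 0
120 None 0
140 None 0
160 None 0
180 None 0
200 None 0
220 None 0
240 [285 342] 58
260 [286 342] 34
280 [286 341] 56
```

View pics/w7b.png

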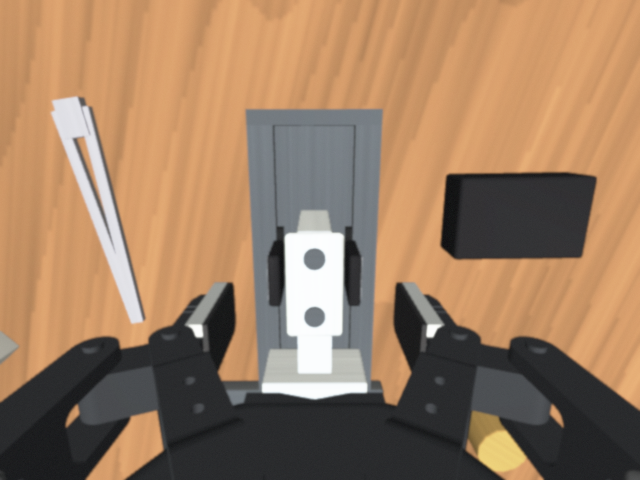

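Carriage is centred at column 314 against the tool's 315, and the fingers straddle it clear of the buttons.

Request:
apply_moves(
  plan=[
    [0,-0.1,2.5,0,0,0,60],
    [0,0,2,0,0,0,60],
    [0,0,0,0,0,0,60],
    [0,0,0,0,0,0,60],
  ],
)

```text
time_s: 8.4
tool_pos: [0.5445, 0.0764, 0.0248]
eef_rot: [1.917, 2.487, 0.002]
force: [-0.1, -0.8, 0.2]
width: 0.0654
gripper_force: 0.0
```

```bash
python3 - <<'E'
from h import *
go((0,.054),.024,O,Y)
E
```

```text
t 8.4 base mm [ 0.5 54.3] z 24.8 shift cm [-0.03 -0.05  0.08] tooly yaw-t -0.002 tilt [0.002 0.   ] F [-0.1 -0.8  0.2] w 0.0654 gf 0.0
```

Request:
apply_moves(
  plan=[
    [0,0,0,0,0,0,110],
    [0,0,0,0,0,0,140],
    [0,0,0,0,0,0,160],
    [0,0,0,0,0,0,160],
    [0,0,0,0,0,0,160],
  ],
  force=60,
)

```text
time_s: 9.02
tool_pos: [0.5454, 0.0768, 0.0253]
eef_rot: [1.916, 2.487, 0.005]
force: [-0.5, -0.3, 15.3]
width: 0.0324
gripper_force: 15.5
```

```bash
python3 - <<'E'
from h import *
go((0,-.004),.024,O,Y);w=cam("wrist","w8")
cv2.imwrite("pics/w8.png",cv2.resize(w["frame"][190:400,200:440,::-1],None,fx=2.5,fy=2.5))
E
```

```text
t 9.03 base mm [ 1.4 54.4] z 25.3 shift cm [-5.84 -0.13  0.13] tooly yaw-t -0.002 tilt [0.004 0.001] F [-0.5 -0.3 15.3] w 0.0324 gf 15.5
```

View pics/w8.png

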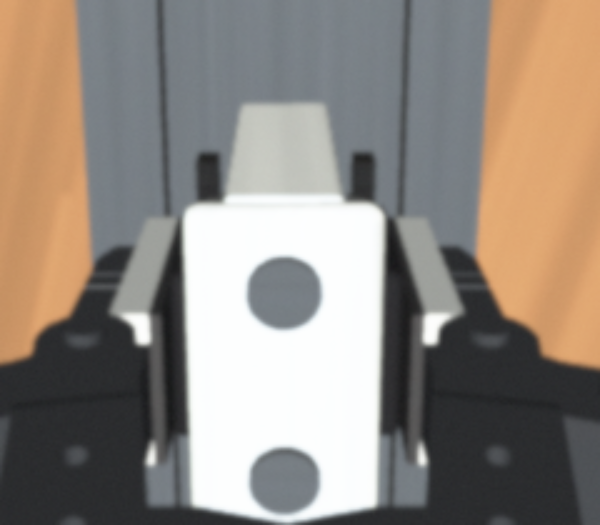

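Both pads are on the buttons, symmetric about the carriage at crop (285,350), with the buttons pressed in. Now slide.

Request:
apply_moves(
  plan=[
    [-0.3,0,0,0,0,0,160],
    [-0.6,0,0,0,0,0,160],
    [-0.6,0,0,0,0,0,160],
    [-0.6,0,0,0,0,0,160],
    [-0.6,0,0,0,0,0,160],
    [-0.6,0,0,0,0,0,160],
    [-0.6,0,0,0,0,0,160],
    [-0.6,0,0,0,0,0,160],
    [-0.4,0,0,0,0,0,160],
    [0,0,0,0,0,0,160],
  ],
)

```text
time_s: 10.32
tool_pos: [0.558, 0.0285, 0.0253]
eef_rot: [1.916, 2.485, 0.004]
force: [0.4, -1.3, 15.3]
width: 0.0322
gripper_force: 15.5
```

```bash
python3 - <<'E'
from h import *
go((0,-.004),.024,O,Y);w=cam("wrist","w9");c=cam("top","t9")
f=w["frame"].astype(int);k=np.where((f.min(2)>225)[190:400,314])[0]+190;print(k[[0,-1]]);f=load("w8")["frame"].astype(int);k=np.where((f.min(2)>225)[190:400,314])[0]+190;print(k[[0,-1]])
E
```

```text
t 10.32 base mm [1.2 4.5] z 25.3 shift cm [-0.85 -0.12  0.13] tooly yaw-t -0.003 tilt [0.004 0.   ] F [ 0.4 -1.3 15.3] w 0.0322 gf 15.5
[268 397]
[268 397]
```

Request:
apply_moves(
  plan=[
    [-0.3,0,0,0,0,0,160],
    [-0.2,0,0,0,0,0,160],
    [-0.1,0,0,0,0,0,160],
    [0,0,0,0,0,0,160],
  ],
)

```text
time_s: 10.92
tool_pos: [0.5593, 0.0237, 0.0253]
eef_rot: [1.916, 2.487, 0.005]
force: [-1.5, 2.0, 15.7]
width: 0.0324
gripper_force: 15.5
```

Request:
apply_moves(
  plan=[
    [-0.1,0,0,0,0,0,160],
    [0,0,0,0,0,0,160],
  ],
)

```text
time_s: 11.18
tool_pos: [0.5595, 0.0228, 0.0253]
eef_rot: [1.915, 2.487, 0.005]
force: [-0.6, 2.8, 16.2]
width: 0.0323
gripper_force: 15.5
```

Request:
apply_moves(
  plan=[
    [-0.1,0,0,0,0,0,160],
    [0,0,0,0,0,0,160],
  ],
)

```text
time_s: 11.42
tool_pos: [0.5598, 0.0219, 0.0253]
eef_rot: [1.915, 2.487, 0.005]
force: [-1.3, 1.8, 16.4]
width: 0.0322
gripper_force: 15.5
```

Request:
apply_moves(
  plan=[
    [-0.1,0,0,0,0,0,160],
    [0,0,0,0,0,0,160],
  ],
)

```text
time_s: 11.68
tool_pos: [0.5599, 0.0215, 0.0253]
eef_rot: [1.915, 2.488, 0.005]
force: [-1.8, 3.0, 16.7]
width: 0.032
gripper_force: 15.6
```

Request:
apply_moves(
  plan=[
    [-0.1,0,0,0,0,0,160],
    [0,0,0,0,0,0,160],
  ],
)

```text
time_s: 11.92
tool_pos: [0.56, 0.0214, 0.0253]
eef_rot: [1.915, 2.489, 0.006]
force: [-2.2, 6.8, 16.4]
width: 0.0319
gripper_force: 15.6
```

```bash
python3 - <<'E'
from h import *
go((0,-.004),.024,O,Y);w=cam("wrist","w10")
f=w["frame"].astype(int);k=np.where((f.min(2)>225)[190:400,314])[0]+190;print(k[[0,-1]])
E
```

```text
t 11.93 base mm [ 1.3 -2.8] z 25.3 shift cm [-0.12 -0.13  0.13] tooly yaw-t -0.001 tilt [0.003 0.003] F [-2.2  6.8 16.4] w 0.0319 gf 15.6
[267 397]
```

Request:
apply_moves(
  plan=[
    [-0.1,0,0,0,0,0,160],
    [0,0,0,0,0,0,160],
    [0,0,0,0,0,0,160],
  ],
)

```text
time_s: 12.35
tool_pos: [0.56, 0.0214, 0.0253]
eef_rot: [-1.914, -2.491, -0.007]
force: [-3.1, 8.8, 17.8]
width: 0.0322
gripper_force: 15.6
```

```bash
python3 - <<'E'
from h import *
go((0,-.004),.024,O,Y);c=cam("top","t11")
cv2.imwrite("pics/t11.png",cv2.resize(c["frame"][175:255,180:310,::-1],None,fx=6,fy=6,interpolation=2))
E
```

```text
t 12.35 base mm [ 1.3 -2.8] z 25.3 shift cm [-0.12 -0.13  0.13] tooly yaw-t 0.0 tilt [0.002 0.003] F [-3.1  8.8 17.8] w 0.0322 gf 15.6
```

Request:
apply_moves(
  plan=[
    [0,0,0,0,0,0,130],
    [0,0,0,0,0,0,90],
    [0,0,0,0,0,0,60],
    [0,0,0,0,0,0,60],
    [0,0,-3,0,0,0,60],
    [0,0,-5,0,0,0,60],
    [0,0,-6,0,0,0,60],
    [0,-1.5,-3,0,0,0,60],
    [0,0,0,0,0,0,60],
    [0,0,0,0,0,0,60],
  ],
)

```text
time_s: 13.65
tool_pos: [0.5442, 0.0147, 0.1927]
eef_rot: [-1.917, -2.488, 0.001]
force: [0.9, -0.2, 0.0]
width: 0.0654
gripper_force: 0.0
```

```bash
python3 - <<'E'
from h import *
go((0,-.004),.024,O,Y);w=cam("wrist","w12");bar(w)
cv2.imwrite("pics/w12c.png",cv2.resize(w["frame"][130:400,200:440,::-1],None,fx=2.2,fy=2.2,interpolation=2))
E
```

```text
t 13.65 base mm [-15.7  -5.2] z 192.7 shift cm [ 0.12  1.58 16.87] tooly yaw-t -0.002 tilt [-0.001  0.   ] F [ 0.9 -0.2  0. ] w 0.0654 gf 0.0
1445.5 [([412.0, 240.0], [69.9, -27.3]), ([435.0, 218.0], [87.9, -7.1]), ([476.0, 259.0], [127.4, -44.5]), ([453.0, 281.0], [109.6, -66.0])]
```

View pics/w12c.png

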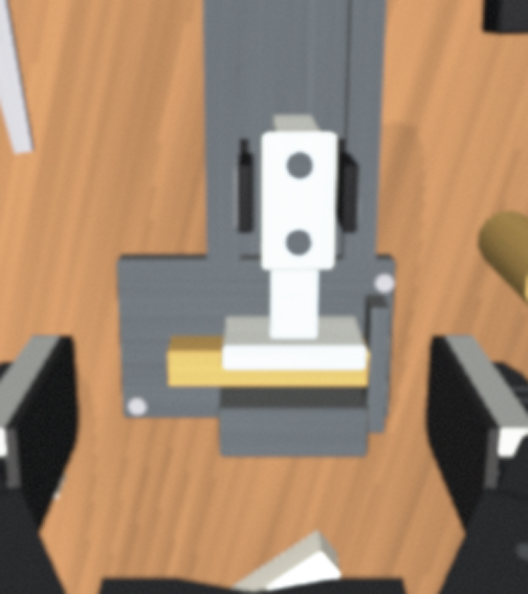

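The bar is held straight between plate and fixed jaw, its far end meeting the stop at crop (367,370), and both buttons are out. I'll check the numbers, then hand in.

```bash
python3 - <<'E'
from h import *
w=load("w12");M=R.from_euler("z",Y).as_matrix()[:2,:2]
for n,p,z in(("plate",(223,369),.049),("plate",(366,369),.049),("farTop",(367,385),.03),("near",(168,386),.03),("stop",(367,430),.03),("bedcorner -75,-40",(120,256),.012),("jaw front top",(220,408),.05)):
    q=(200+p[0]/2.2,130+p[1]/2.2);print(n,np.round(1000*M.T@(onz(w,*q,z)[:2]-O),1))
E
```

```text
plate [-27.2 -73.6]
plate [ 28.8 -73.6]
farTop [ 32.5 -89.8]
near [-51.2 -90.2]
stop [  33.2 -110.8]
bedcorner -75,-40 [-72.  -38.5]
jaw front top [-28.5 -89.9]
```

Opening is about 16 mm (face at y -73.6), the bar is flush at y -90, and its far end is at 32.

```bash
python3 -c "
from h import *
print(order.job_done())"
```

```text
the job is handed in; nothing more can be done
None
```

The bar is clamped straight and home against the end stop, the jaw is locked at about 16 mm opening with both buttons out, and the job is handed in; no verdict came back.

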